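# Shut the thread micrometer case

## Robot

A 6-joint arm with a two-finger parallel gripper is mounted at the origin on the work surface. World frame = base frame: x ahead of the robot, y to its left, z up, the work surface at z = 0. Lengths are in m, angles in rad, forces in N, time in s.
With the tool pointing down it reaches from about 0.4 to 0.825 m from the base axis. Payload 7 kg.
Tool frame: the origin (TCP) lies on the centre line of the jaws, within the pads' length; the fingertips stand 11 mm ahead of it and the grasp point (between the pads) lies 8 mm behind it; z points along the fingers, y is the direction in which the jaws open and shut (so a half turn about z gives the same grasp; the last joint's range is limited). The gripper opens to 88 mm and grips with 3 to 60 N. Pads are 19 mm wide; open, the fingers measure 130 mm over their backs; the gripper's body (78 mm by 193 mm) begins 47 mm behind the grasp point.
Start: joints at [1.5, 0.359, 0.012, 0, -1.224, -0.288], TCP at [0.237, 0.632, 0.238] pointing down, gripper open.
Joint ranges: [-3.07, 3.07], [-1.43, 2.12], [-1.02, 1.25], [-3.03, 1.67], [-3.05, -0], [-3.03, 3.03]. Speed limits (rad/s): [2.39, 2.39, 3.01, 3.14, 3.14, 3.14].

## Interface

Orientations are given as [roll, pitch, yaw] about the fixed x, y, z axes, in that order (R = Rz(yaw) Ry(pitch) Rx(roll)).
In Python, from station import * gives the robot as it stands.
- The arm moves only by the tool play_rows, never from a script. Its argument "targets" is a list of rows, each a list of 7 numbers: the turn, a rotation vector about the world's x, y, z in rad, then the shift along the world's x, y, z in m, then the opening, from 0 (shut) to 1 (fully open). A call has 1 to 12 rows; each row shifts and turns the pose as measured when the row begins; what a row does not reach is not made up. A row lasts 1/8 s, in which the tool goes at most 62.5 mm and 10.7 degrees, less where a joint would pass 70% of its speed; a pose out of reach is approached as far as the arm can. A call is refused whole if a number of a shift passes 0.0625 or a number of a turn 0.188, either way. A call with a gripper value outside its range is refused whole. The fingers move at their own pace and stop on an object; "grip_force" is the grip in N (left out, the last holds). Time passes only in rows, so rows that do not move let the fingers close. It gives the time, the measured TCP pose, the force and the opening at its end, in the units of the state.
- get_state(): the state, without advancing time (a new reading comes with each control period).
- grab_frame(name): name is "side" or "top"; returns (picture, depth): 420x560x3 uint8, blue, green, red; 420x560 float32, m along the optical axis (not along the pixel's ray), 0 where there is no reading.
- camera_params(name): a dict with "camera_matrix" (3x3 intrinsics, pixels), "extrinsics" (4x4, takes a point from world to camera coordinates). Camera axes: x right, y up, looking along -z (the intrinsics and any distortion apply to the point x, -y, -z); pixel columns grow to the right and rows downward; lengths in m; the calibration is good to about 2 mm. A picture is of the moment at which its call begins. camera_params takes no time and is no camera call.
- job_done(): hands the job in, once; it reports no verdict.
The state is a dict: "t": time; "q": joint angles; "qd": joint speeds; "joint_efforts": joint torques, N m; "eef_pos": TCP position; "ee_rot": TCP orientation; "force": force on the tool from outside, world axes, zero at the start; "moment": the same for the moment, N m; "width": finger opening in m.
Only numpy, scipy, OpenCV 4.12 (cv2) and the standard library are available. Lean on these libraries where they do the work, as an engineer would, in place of code of your own. Each camera call takes 0.05 s, during which the arm holds its last target.

## Task

Put the thread micrometer case away for the shift: first push the upright flap down flat over the spare anvils, and only then swing the open cover over and press it fully shut, without slamming it. Just push with the fingers: do not pinch the flap or the cover, leave the micrometer lying in its bed, and do not lift, shift or knock over the nozzles and the other pieces on the tray.

Things in the scene. Friction and masses are not known exactly. Their poses are not given: they have to be found in the camera images.
- case: Grey moulded micrometer case, fixed on the stainless tray. 240 mm long (own x), 160 mm wide (own y), base 50 mm high, walls 5 mm. Origin: centre of its underside, on the tray floor 3 mm above the work surface; z up; yaw within 0.45 rad of the world axes. The cover is hinged on its +y long wall, the flap inside its -y long wall, where a handle stands out 13 mm at 22 mm height.
- flap (a joint): Angle of the flap, rad: 0 = folded flat, 1.42 to 1.57 (upright) at the start, stop at 1.60. A plain aluminium leaf 224 mm long (case x), 58 mm from hinge to free edge, 3 mm thick, over the block of steel anvils in the case's -y half; it folds down towards case +y. A friction hinge holds it where it is left: about 1 N at its free edge moves it. No latch.
- flap_hinge (a point): Middle of the flap's hinge line, at case y = -68 mm, 44 mm above the case's underside. Axes of the flap: x along the hinge (case x), y from hinge to free edge, z out of the face that is on top when folded (it looks outward, to case -y, while upright). Folded, that face lies 45.5 mm above the case's underside, 4.5 mm below the rim.
- flap_mid (a point): Centre of the flap leaf, 29 mm from its hinge line, in the middle of its thickness; axes as flap_hinge.
- flap_edge (a point): Middle of the flap's free edge, 58 mm from its hinge line, in the middle of its thickness; axes as flap_hinge.
- cover (a joint): Angle of the cover, rad: 0 = shut, 1.75 to 1.95 (leaning back past upright) at the start, stop at 2.0. A grey shell 240 mm long (case x), 160 mm from hinge to free edge, 16 mm deep with its skirt; it swings over towards case -y. A friction hinge holds it where it is left: 1 to 3 N at its free edge moves it. No latch. A standing flap blocks it.
- cover_hinge (a point): Middle of the cover's hinge line, at case y = +80 mm, 51 mm above the case's underside. Axes of the cover: x along the hinge (case x), y from the free edge (at y = -160 mm) to the hinge, z towards its outer face, 16 mm from the hinge line. Shut, the outer face lies 67 mm above the case's underside.
- cover_mid (a point): Centre of the cover's outer face, 80 mm from the hinge; axes as cover_hinge.
- cover_edge (a point): Middle of the free edge of the cover's outer face, 160 mm from the hinge; axes as cover_hinge. Two small snap catches stand out 4 mm beyond this edge, 75 mm either side of the middle.
- micrometer: Black thread micrometer, about 158 x 60 x 18 mm, lying loose in its bed in the case's +y half, thimble to case +x; its top is 34 mm above the case's underside, below the rim. Origin: on its underside, about the middle of its length. Leave it lying there.
- nozzle_a: Brass garden nozzle, 105 mm high, 35 mm across; stands loose on the tray; origin at the centre of its underside, z up. Leave it where it is. It is the one behind the open cover: about case x = +100 mm, y = +200 mm.
- nozzle_b: Brass garden nozzle, 105 mm high, 35 mm across; stands loose on the tray; origin at the centre of its underside, z up. Leave it where it is. It is at one side of the tray, clear of the case.
- nozzle_c: Brass garden nozzle, 105 mm high, 35 mm across; stands loose on the tray; origin at the centre of its underside, z up. Leave it where it is. It is at one side of the tray, clear of the case.
- plug: White nylon screw plug, 33 mm high, hexagonal head 32 mm across; stands loose on the tray; origin at the centre of its underside, z up. Leave it where it is. It is in front of the flap's wall: about case x = +80 mm, y = -135 mm.
- washer: Bronze washer, 46 mm across, 5 mm thick, lying loose on the tray in front of the flap's wall, about case x = -80 mm, y = -130 mm; origin at the centre of its underside. Leave it where it is.
- ring_gauge: Steel ring gauge, 54 mm across, 18 mm thick, lying loose at one side of the tray, clear of the case; origin at the centre of its underside. Leave it where it is.

How it is judged:
On the way, in this order (a step that is already met when the one before it is completed fails the run):
1. the flap is folded down flat while the cover still stands open (value of joint flap below 0.08 rad and value of joint cover above 1.2 rad), for 0.2 s.
2. the cover is fully shut over the folded flap (value of joint flap below 0.08 rad and value of joint cover below 0.035 rad), for 0.2 s.
At the end, for the whole second after the job is handed in: The cover is shut (joint below 0.035 rad, a gap under 6 mm at its free edge) and at rest, over the flap lying flat (joint below 0.08 rad); the micrometer lies in its bed within 12 mm of its start, and every other loose piece is upright as before and within 20 mm of its start (all of step 2 and velocity of joint cover between -0.05 and 0.05 rad/s and linear speed of micrometer below 0.02 m/s and distance of micrometer from where it was at the start of the episode below 0.012 m and distance of each of nozzle_a, nozzle_b, nozzle_c, plug, washer, ring_gauge from where it was at the start of the episode below 0.02 m and angle between each of nozzle_a, nozzle_b, nozzle_c, plug, washer, ring_gauge's own z axis and vertical below 0.4 rad); the robot touches nothing.
It fails at once if the cover is swung in over a flap that still stands up (value of joint cover below 1.2 rad and value of joint flap above 0.15 rad).
It fails at once if the cover is slammed (faster than 4 rad/s) (velocity of joint cover below -4 rad/s).
It fails at once if the flap or the cover is pinched: its edge lies between the finger pads and they press on it with more than 12 N ((x of the grasp point in the frame of flap_mid between -0.122 and 0.122 m and y of the grasp point in the frame of flap_mid between -0.039 and 0.039 m and z of the grasp point in the frame of flap_mid between -0.007 and 0.007 m and contact force between the fingers and case above 12 N) or (x of the grasp point in the frame of cover_mid between -0.13 and 0.13 m and y of the grasp point in the frame of cover_mid between -0.09 and 0.09 m and z of the grasp point in the frame of cover_mid between -0.019 and 0.003 m and contact force between the fingers and case above 12 N)).
It fails at once if the micrometer is lifted or moved in its bed by more than 12 mm (distance of micrometer from where it was at the start of the episode above 0.012 m).
It fails at once if a piece on the tray is lifted, shifted by more than 20 mm or knocked over (not (distance of nozzle_a from where it was at the start of the episode below 0.02 m and angle between nozzle_a's own z axis and vertical below 0.4 rad) or not (distance of nozzle_b from where it was at the start of the episode below 0.02 m and angle between nozzle_b's own z axis and vertical below 0.4 rad) or not (distance of nozzle_c from where it was at the start of the episode below 0.02 m and angle between nozzle_c's own z axis and vertical below 0.4 rad) or not (distance of plug from where it was at the start of the episode below 0.02 m and angle between plug's own z axis and vertical below 0.4 rad) or not (distance of washer from where it was at the start of the episode below 0.02 m and angle between washer's own z axis and vertical below 0.4 rad) or not (distance of ring_gauge from where it was at the start of the episode below 0.02 m and angle between ring_gauge's own z axis and vertical below 0.4 rad)).
It also fails if it takes over 51 s, if anything falls off the work surface, if the arm or the gripper's body presses on something with over 40 N, if the wrist force passes 120 N, or if a joint passes its speed limit or range.

## Working session

There is one attempt and no reset: what is moved stays moved. The work goes in short steps, Python scripts to look and compute and a tool call to move; the robot and the scene stay as the last step left them, time stands still between calls to the robot, and variables do not carry over. Pictures are saved under pics/ and viewed, and the job is handed in when it is done.

Besides the shell and the picture viewer there is one more tool, called after ">>>" as name([rows], argument=value, ...), one row to a line, values as JSON. play_rows: Moves the arm, as the interface text tells. Its arguments: {"type":"object","properties":{"targets":{"type":"array","items":{"type":"array","items":{"type":"number"}}},"grip_force":{"type":"number"}},"required":["targets"]}

```bash
mkdir -p pics; ls; python3 - <<'E'
from station import *
import cv2,numpy as np
s=get_state();print(s)
for n in("side","top"):
    im,d=grab_frame(n);cv2.imwrite(f"pics/{n}0.png",im);np.save(f"{n}0.npy",d)
    p=camera_params(n);print(n,p)
E
```

```text
pics
{'t': 0.0, 'q': array([ 1.50009101e+00,  3.59392479e-01,  1.10575246e-02, -3.44039956e-04,
       -1.22414302e+00, -2.88148314e-01]), 'qd': array([ 0.00065676, -0.00053217,  0.00209096,  0.0008832 , -0.00173212,
       -0.00149815]), 'joint_efforts': array([-7.25881928e-04, -5.82723427e+01,  2.93059802e+01,  6.99738532e+00,
        6.89040593e-03, -1.66713940e-04]), 'eef_pos': array([0.23688959, 0.63154618, 0.2366196 ]), 'ee_rot': array([ 3.13988842e+00, -1.67845570e-04, -3.58970648e-01]), 'force': array([ 0.42532493, -1.50168497, -0.24325971]), 'moment': array([ 0.03601566, -0.02925131,  0.00266572]), 'width': 0.08756384128483441}
side {'camera_matrix': array([[403.54981199,   0.        , 273.12676071],
       [  0.        , 403.54981199, 217.88900616],
       [  0.        ,   0.        ,   1.        ]]), 'extrinsics': array([[ 0.85429756, -0.51978115,  0.00179682, -0.49601807],
       [ 0.33796987,  0.55809742,  0.75782824, -0.24798268],
       [-0.39490764, -0.64680355,  0.65245163, -0.77774541],
       [ 0.        ,  0.        ,  0.        ,  1.        ]])}
top {'camera_matrix': array([[529.78015518,   0.        , 277.13137051],
       [  0.        , 529.78015518, 208.47947706],
       [  0.        ,   0.        ,   1.        ]]), 'extrinsics': array([[-0.02656052, -0.99950824,  0.01666799,  0.00532334],
       [ 0.98917134, -0.02387093,  0.14481104, -0.59604746],
       [-0.14434195,  0.02033375,  0.98931893, -1.10608611],
       [ 0.        ,  0.        ,  0.        ,  1.        ]])}
```

View pics/side0.png

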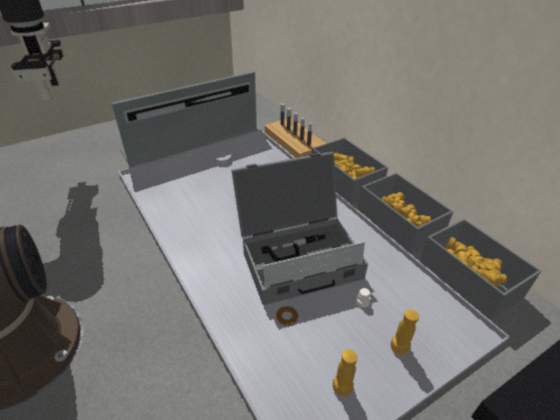

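View pics/top0.png

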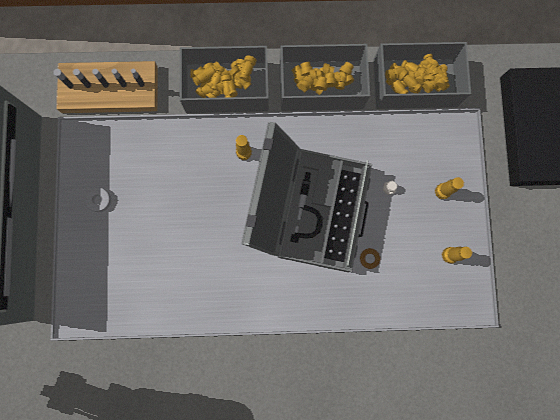

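```bash
cat > h.py <<'E'
import numpy as np, cv2
from station import *
def cloud(n,d):
    p=camera_params(n);K=p["camera_matrix"];E=p["extrinsics"]
    v,u=np.mgrid[:420,:560]
    P=np.stack([(u-K[0,2])/K[0,0]*d,-(v-K[1,2])/K[1,1]*d,-d],-1)
    W=(P-E[:3,3])@E[:3,:3]
    W[d<=0]=np.nan
    return W
def proj(n,X):
    p=camera_params(n);K=p["camera_matrix"];E=p["extrinsics"]
    c=np.atleast_2d(X)@E[:3,:3].T+E[:3,3]
    return np.c_[K[0,0]*c[:,0]/-c[:,2]+K[0,2], K[1,1]*-c[:,1]/-c[:,2]+K[1,2]]
E
python3 - <<'E'
from h import *
for n,(x0,x1,y0,y1) in dict(top=(220,420,110,285),side=(225,385,145,335)).items():
    im=cv2.imread(f"pics/{n}0.png")[y0:y1,x0:x1]
    cv2.imwrite(f"pics/{n}0c.png",cv2.resize(im,None,fx=3,fy=3,interpolation=cv2.INTER_CUBIC) if n=='side' else cv2.resize(im,None,fx=3.4,fy=3.4))
W=cloud("top",np.load("top0.npy"))
for u,v in[(270,127),(248,243),(355,165),(367,165),(347,265),(352,268),(391,187),(370,245),(243,150),(455,187),(455,254),(100,200),(150,250),(400,300)]: print(u,v,W[v,u].round(3))
E
```

```text
270 127 [0.73  0.003 0.203]
248 243 [0.51  0.049 0.202]
355 165 [ 0.692 -0.186  0.029]
367 165 [ 0.674 -0.198  0.105]
347 265 [ 0.468 -0.147  0.103]
352 268 [ 0.463 -0.165  0.054]
391 187 [ 0.639 -0.262  0.035]
370 245 [ 0.514 -0.215  0.005]
243 150 [0.719 0.06  0.079]
455 187 [ 0.623 -0.379  0.106]
455 254 [ 0.486 -0.378  0.078]
100 200 [0.63  0.384 0.007]
150 250 [0.516 0.273 0.005]
400 300 [ 0.392 -0.275  0.004]
```

View pics/top0c.png

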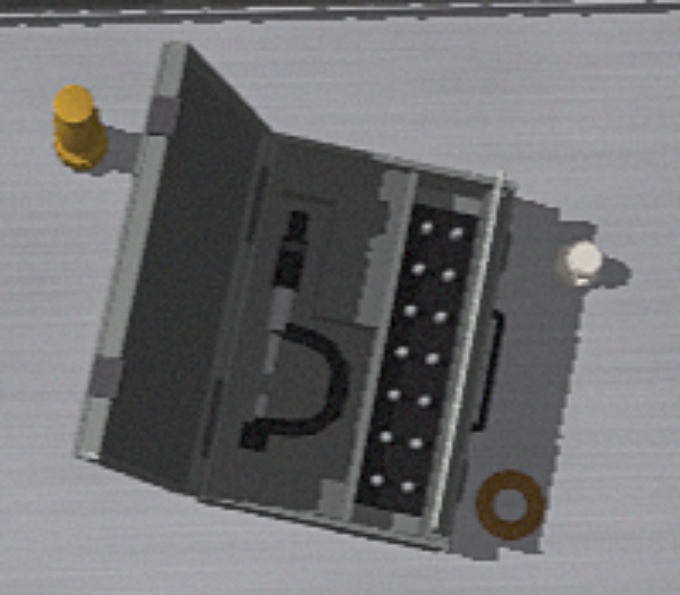

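View pics/side0c.png

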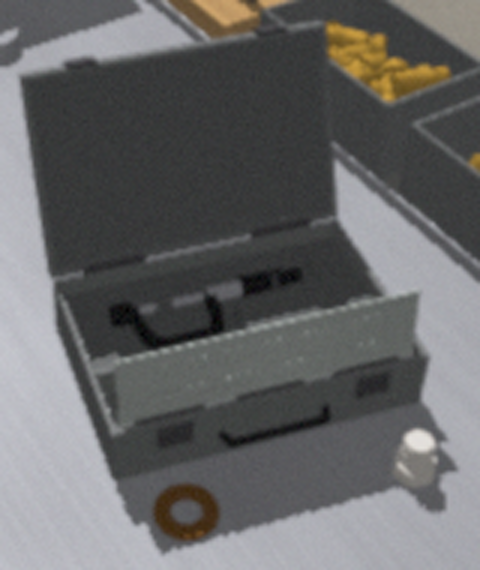

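```bash
cat > fit.py <<'E'
from h import *
from scipy.optimize import least_squares
def pts(c,flap,cov):
    x,y,yaw=c
    f=[[s*.112,-.068+.058*np.cos(flap)-0*.0015,.044+.058*np.sin(flap)] for s in(1,-1)]
    def cv(s,r,z):  # r from hinge, z outer
        return [s*.120,.08-r*np.cos(cov)+z*np.sin(cov),.051+r*np.sin(cov)+z*np.cos(cov)]
    cc=[cv(s,.16,z) for z in(0,.016) for s in(1,-1)]
    rim=[[s*.12,-.08,.05] for s in(1,-1)]
    P=np.array(f+cc+rim)
    R=np.array([[np.cos(yaw),-np.sin(yaw),0],[np.sin(yaw),np.cos(yaw),0],[0,0,1]])
    return P@R.T+[x,y,.003]
if __name__=="__main__":
    top=np.array([(502,172),(434,533),(188,43),(103,455),(165,43),(75,457),(515,185),(447,548)])/3.4+[220,110]
    side=np.array([(417,293),(113,362),(325,33),(25,78),(np.nan,0),(np.nan,0),(425,357),(112,475-45)])/3+[225,145]
    def res(p):
        P=pts(p[:3],p[3],p[4])
        r=np.r_[(proj("top",P)-top).ravel(),(proj("side",P)-side).ravel()]
        return np.nan_to_num(r)
    s=least_squares(res,[.58,-.1,-.25,1.5,1.85],loss="soft_l1")
    print(s.x.round(4));print(res(s.x).reshape(-1,2).round(1))
    np.save("case.npy",s.x)
E
python3 fit.py
python3 - <<'E'
from h import *
W=cloud("top",np.load("top0.npy"))
x,y,yaw,f,c=np.load("case.npy")
L=W-[x,y,.003];R=np.array([[np.cos(yaw),-np.sin(yaw),0],[np.sin(yaw),np.cos(yaw),0],[0,0,1]]);L=L@R
m=(L[...,2]>.04)&(abs(L[...,0])<.13)&(L[...,1]<-.04)&(L[...,1]>-.1)
q=L[m];
for z in np.arange(.04,.11,.01):
    k=q[(q[:,2]>=z)&(q[:,2]<z+.01)]; print(z.round(2),len(k),k.mean(0).round(4) if len(k) else'', k.min(0).round(3) if len(k) else '',k.max(0).round(3)if len(k) else '')
m=(L[...,2]>.06)&(abs(L[...,0])<.13)&(L[...,1]>.05)&(L[...,1]<.17)
q=L[m]
for z in np.arange(.06,.23,.02):
    k=q[(q[:,2]>=z)&(q[:,2]<z+.02)]; print(z.round(2),len(k),k.mean(0).round(4) if len(k) else'',k.min(0).round(3) if len(k) else '',k.max(0).round(3)if len(k) else '')
m=(L[...,2]>.06)&(L[...,1]>.16)&(abs(L[...,0])<.2)&(L[...,1]<.3); print('nozA',L[m].mean(0),L[m].max(0),L[m].min(0))
m=(L[...,2]>.02)&(L[...,1]<-.11)&(abs(L[...,0])<.2)&(L[...,1]>-.2); print('plug',L[m].mean(0))
W=cloud("side",np.load("side0.npy"));L=(W-[x,y,.003])@R
m=(L[...,2]>.06)&(abs(L[...,0])<.11)&(L[...,1]<-.04)&(L[...,1]>-.1); q=L[m]
print(np.linalg.lstsq(np.c_[q[:,[0,2]],np.ones(len(q))],q[:,1],rcond=None)[0],q.mean(0),q.min(0),q.max(0))
m=(L[...,2]>.08)&(abs(L[...,0])<.11)&(L[...,1]<.17)&(L[...,1]>.05); q=L[m]
print(np.linalg.lstsq(np.c_[q[:,[0,2]],np.ones(len(q))],q[:,1],rcond=None)[0],q.mean(0),q.min(0),q.max(0))
E
```

```text
[ 0.5896 -0.1125 -0.2349  1.4993  1.9187]
[[ 0.3 -0.1]
 [ 0.2 -0.7]
 [ 1.2  0.1]
 [-0.8  2. ]
 [ 0.2 -0.6]
 [-0.4 -0.1]
 [-0.  -0.4]
 [-0.5  1.1]
 [ 0.6 -1.3]
 [ 0.  -0.2]
 [ 0.4 -3.6]
 [-1.3 -0.8]
 [ 0.   6.2]
 [ 0.  23.6]
 [ 1.2 -1.2]
 [-0.8  1.1]]
0.04 427 [-0.0002 -0.0723  0.0453] [-0.118 -0.084  0.04 ] [ 0.122 -0.041  0.05 ]
0.05 223 [ 0.0024 -0.0737  0.0521] [-0.118 -0.082  0.05 ] [ 0.121 -0.04   0.059]
0.06 15 [-0.0046 -0.0654  0.0651] [-0.11  -0.067  0.061] [ 0.095 -0.065  0.07 ]
0.07 11 [-0.0032 -0.0642  0.0745] [-0.102 -0.065  0.071] [ 0.105 -0.064  0.08 ]
0.08 21 [-0.0034 -0.0648  0.0865] [-0.082 -0.067  0.08 ] [ 0.088 -0.063  0.09 ]
0.09 44 [-0.0016 -0.0638  0.0947] [-0.11  -0.066  0.09 ] [ 0.108 -0.061  0.1  ]
0.1 149 [ 0.0004 -0.0625  0.103 ] [-0.108 -0.064  0.1  ] [ 0.113 -0.061  0.107]
0.11 0   
0.06 419 [0.0026 0.0923 0.0703] [-0.118  0.081  0.06 ] [0.121 0.098 0.08 ]
0.08 453 [0.0005 0.1001 0.0903] [-0.119  0.09   0.08 ] [0.121 0.113 0.1  ]
0.1 465 [-0.0007  0.108   0.1103] [-0.118  0.099  0.1  ] [0.12  0.119 0.12 ]
0.12 497 [0.0015 0.1156 0.13  ] [-0.119  0.104  0.12 ] [0.121 0.122 0.14 ]
0.14 520 [0.001  0.1233 0.1499] [-0.119  0.113  0.14 ] [0.121 0.134 0.16 ]
0.16 551 [0.0018 0.1309 0.1697] [-0.119  0.12   0.16 ] [0.122 0.137 0.18 ]
0.18 752 [-0.0023  0.1435  0.1957] [-0.119  0.129  0.18 ] [0.121 0.152 0.2  ]
0.2 413 [0.0012 0.1404 0.2027] [-0.118  0.133  0.2  ] [0.121 0.15  0.21 ]
0.22 0   
nozA [0.14711877 0.22907323 0.08291265] [0.19999017 0.29935291 0.10957849] [0.08319914 0.18787371 0.06008531]
plug [ 0.08575541 -0.13526542  0.03291715]
[ 0.00061434  0.11900758 -0.07625734] [-0.00333697 -0.06645162  0.08241295] [-0.10985697 -0.07133324  0.06003442] [ 0.10969012 -0.06040018  0.10503074]
[0.00129017 0.37325298 0.06724749] [-0.00320908  0.12032656  0.14221778] [-0.1099919   0.09252368  0.08005651] [0.10999767 0.15243171 0.2079112 ]
```

>>> play_rows([
  [0,0,0,0,0,0.05,0],
  [0,0,0,0,0,0.05,0],
  [0,0,-0.14,0.02,-0.05,0,0],
  [0,0,-0.14,0.02,-0.05,0,0],
  [0,0,-0.14,0.02,-0.05,0,0],
  [0,0,-0.14,0.02,-0.05,0,0],
  [0,0,-0.14,0.02,-0.05,0,0],
  [0,0,-0.14,0.02,-0.05,0,0],
  [0,0,-0.14,0.02,-0.05,0,0],
  [0,0,-0.14,0.02,-0.05,0,0],
  [0,0,-0.14,0.02,-0.05,0,0],
], grip_force=20)

```text
t: 1.48
eef_pos: [0.4172, 0.1683, 0.3336]
ee_rot: [3.132, -0.001, -1.654]
force: [-0.1, 0.5, 0.6]
width: 0.0005
```

>>> play_rows([
  [0,0,-0.08,0.02,-0.053,0,0],
  [0,0,-0.07,0.02,-0.053,0,0],
  [0,0,0,0.02,-0.053,0,0],
  [0,0,0,0.02,-0.053,0,0],
  [0,0,0,0.02,-0.053,0,0],
  [0,0,0,0.02,-0.053,0,0],
  [0,0,0,0.02,-0.053,0,0],
  [0,0,0,0,0,0,0],
])

```text
t: 2.48
eef_pos: [0.5585, -0.2192, 0.331]
ee_rot: [3.128, -0.0, -1.814]
force: [0.2, 0.9, -0.2]
width: 0.0004
```

```bash
cat > loc.py <<'E'
from h import *
x,y,yaw,f,c=np.load("case.npy");s=get_state()
p=s["eef_pos"]-[x,y,0.003];C,S=np.cos(yaw),np.sin(yaw)
print("t",s["t"],"world",s["eef_pos"].round(4),"local",np.round([C*p[0]+S*p[1],-S*p[0]+C*p[1],p[2]-.011],4),"(tip z local)",s["ee_rot"].round(3),s["force"].round(1),s["q"].round(2))
E
python3 loc.py
```

```text
t 2.475 world [ 0.5585 -0.2192  0.331 ] local [-0.0054 -0.111   0.317 ] (tip z local) [ 3.128 -0.    -1.814] [ 0.2  0.9 -0.2] [-0.05  0.2   0.   -0.   -1.39 -0.19]
```

>>> play_rows([
  [0,0,0,0,0,-0.05,0],
  [0,0,0,0,0,-0.05,0],
  [0,0,0,0,0,-0.05,0],
  [0,0,0,0,0,-0.05,0],
  [0,0,0,0,0,-0.03,0],
  [0,0,0,0,0,0,0],
])

```text
t: 3.22
eef_pos: [0.556, -0.2169, 0.0948]
ee_rot: [3.128, 0.001, -1.815]
force: [0.8, -0.1, 0.6]
width: 0.0001
```

```bash
python3 loc.py; python3 - <<'E'
from h import *
im,d=grab_frame("side");cv2.imwrite("pics/s1.png",cv2.resize(im[120:330,200:400],None,fx=3,fy=2.8))
E
```

```text
t 3.225 world [ 0.556  -0.2169  0.0948] local [-0.0084 -0.1093  0.0808] (tip z local) [ 3.128e+00  1.000e-03 -1.815e+00] [ 0.8 -0.1  0.6] [-0.05  0.37 -0.33 -0.   -0.89 -0.19]
```

View pics/s1.png

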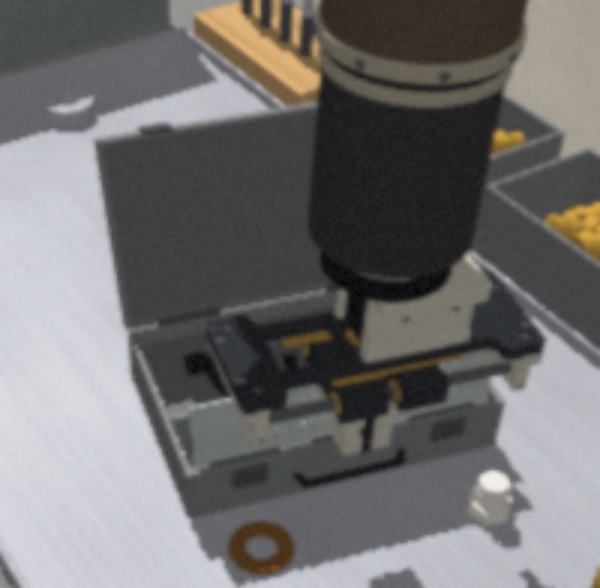

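>>> play_rows([
  [0,0,0,0.006,0.026,0,0],
  [0,0,0,0.005,0.02,0.002,0],
  [0,0,0,0.003,0.011,-0.006,0],
  [0,0,0,0.002,0.009,-0.009,0],
  [0,0,0,0,0,0,0],
])

```text
t: 3.9
eef_pos: [0.5766, -0.1483, 0.0887]
ee_rot: [3.139, 0.002, -1.813]
force: [0.3, 0.2, 0.1]
width: 0.0001
```

```bash
python3 loc.py
```

```text
t 3.9 world [ 0.5766 -0.1483  0.0887] local [-0.0043 -0.0379  0.0747] (tip z local) [ 3.139e+00  2.000e-03 -1.813e+00] [0.3 0.2 0.1] [ 0.07  0.37 -0.35 -0.   -0.86 -0.31]
```

>>> play_rows([
  [0,0,0,0.001,0.004,-0.01,0],
  [0,0,0,0,0.001,-0.01,0],
  [0,0,0,0,0,-0.008,0],
  [0,0,0,0,0,-0.003,0],
  [0,0,0,0,0,0,0],
])

```text
t: 4.53
eef_pos: [0.5783, -0.1437, 0.06]
ee_rot: [3.141, 0.001, -1.812]
force: [0.3, -0.6, -1.0]
width: 0.0004
```

```bash
python3 loc.py
```

```text
t 4.525 world [ 0.5783 -0.1437  0.06  ] local [-0.0038 -0.033   0.046 ] (tip z local) [ 3.141e+00  1.000e-03 -1.812e+00] [ 0.3 -0.6 -1. ] [ 0.08  0.4  -0.38 -0.   -0.79 -0.32]
```

Nearly flat; press slightly more until force shows contact with the stop.

>>> play_rows([
  [0,0,0,0,0,-0.002,0],
  [0,0,0,0,0,-0.002,0],
  [0,0,0,0,0,-0.001,0],
  [0,0,0,0,0,0,0],
])

```text
t: 5.03
eef_pos: [0.5785, -0.1438, 0.0599]
ee_rot: [-3.14, 0.001, -1.81]
force: [-0.2, 0.7, -0.6]
width: 0.0005
```

```bash
python3 loc.py
```

```text
t 5.025 world [ 0.5785 -0.1438  0.0599] local [-0.0036 -0.033   0.0459] (tip z local) [-3.14e+00  1.00e-03 -1.81e+00] [-0.2  0.7 -0.6] [ 0.08  0.4  -0.38 -0.   -0.79 -0.32]
```

>>> play_rows([
  [0,0,0,0,0,0.05,0],
  [0,0,0,0,0,0.05,0],
  [0,0,0,0,0,0.05,0],
  [0,0,0,0,0,0.05,0],
  [0,0,0,0,0,0.05,0],
  [0,0,0,0,0,0,0],
])

```text
t: 5.78
eef_pos: [0.5756, -0.1455, 0.3121]
ee_rot: [3.137, -0.001, -1.813]
force: [0.2, -0.6, -1.0]
width: 0.0005
```

```bash
python3 loc.py; python3 - <<'E'
from h import *
for n in("side","top"):
    im,d=grab_frame(n);cv2.imwrite(f"pics/{n}2.png",cv2.resize(im[120:330,200:400],None,fx=3,fy=2.8) if n=="side" else im);np.save(f"{n}2.npy",d)
W=cloud("side",np.load("side2.npy"))
x,y,yaw,f,c=np.load("case.npy")
R=np.array([[np.cos(yaw),-np.sin(yaw),0],[np.sin(yaw),np.cos(yaw),0],[0,0,1]]);L=(W-[x,y,.003])@R
m=(abs(L[...,0])<.1)&(L[...,1]>-.065)&(L[...,1]<-.015)&(L[...,2]>.02)&(L[...,2]<.12)
q=L[m];print(len(q),np.linalg.lstsq(np.c_[q[:,:2],np.ones(len(q))],q[:,2],rcond=None)[0],q.mean(0),q.max(0))
E
```

```text
t 5.775 world [ 0.5756 -0.1455  0.3121] local [-0.0059 -0.0353  0.2981] (tip z local) [ 3.137e+00 -1.000e-03 -1.813e+00] [ 0.2 -0.6 -1. ] [ 0.08  0.19 -0.05 -0.   -1.34 -0.32]
1564 [-0.0005602   0.00336794  0.04638296] [-0.0028729  -0.04077019  0.04624726] [ 0.09998657 -0.01500073  0.05014593]
```

View pics/side2.png

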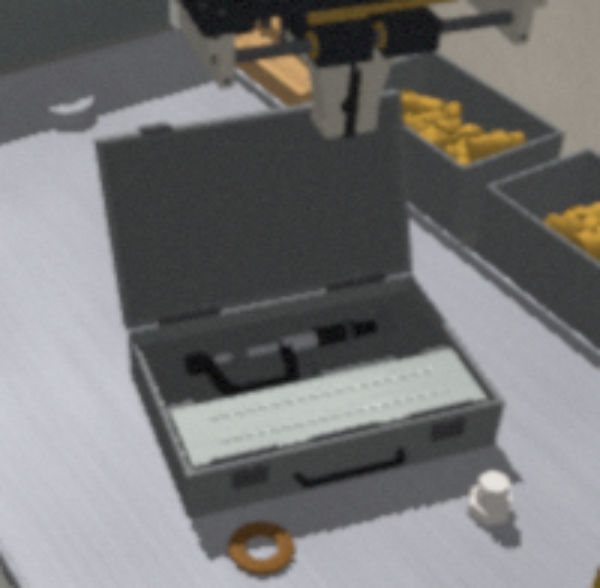

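>>> play_rows([
  [0,0,0,0.01,0.043,0,0],
  [0,0,0,0.01,0.043,0,0],
  [0,0,0,0.01,0.043,0,0],
  [0,0,0,0.01,0.043,0,0],
  [0,0,0,0.01,0.043,0,0],
  [0,0,0,0,0,0,0],
])

```text
t: 6.62
eef_pos: [0.6209, 0.0749, 0.2935]
ee_rot: [3.112, -0.01, -1.818]
force: [-0.5, -0.7, 0.1]
width: 0.0005
```

```bash
python3 loc.py
```

```text
t 6.625 world [0.6209 0.0749 0.2935] local [-0.0132  0.1896  0.2795] (tip z local) [ 3.112 -0.01  -1.818] [-0.5 -0.7  0.1] [ 0.43  0.27  0.01 -0.01 -1.35 -0.67]
```

>>> play_rows([
  [-0.007,-0.029,0,0,0,-0.04,0],
  [0,0,0,0,0,-0.04,0],
  [0,0,0,0,0,-0.03,0],
  [0,0,0,0,0,0,0],
])

```text
t: 7.12
eef_pos: [0.6176, 0.0723, 0.1742]
ee_rot: [3.135, -0.015, -1.819]
force: [0.3, -0.5, 1.0]
width: -0.0
```

```bash
python3 loc.py; python3 - <<'E'
from h import *
im,d=grab_frame("side");cv2.imwrite("pics/s3.png",cv2.resize(im[80:290,200:400],None,fx=3,fy=2.8))
E
```

```text
t 7.125 world [0.6176 0.0723 0.1742] local [-0.0158  0.1863  0.1602] (tip z local) [ 3.135 -0.015 -1.819] [ 0.3 -0.5  1. ] [ 0.43  0.33 -0.19  0.01 -1.07 -0.69]
```

View pics/s3.png

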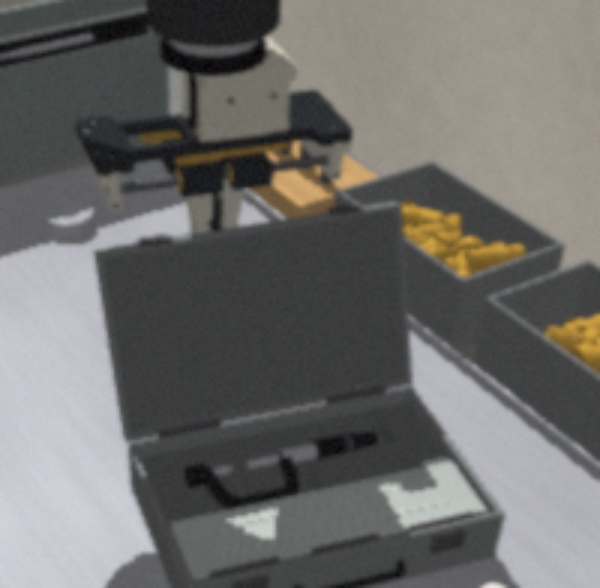

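>>> play_rows([
  [0,0,0,-0.004,-0.018,0.013,0],
  [0,0,0,-0.004,-0.018,0.002,0],
  [0,0,0,-0.004,-0.018,0,0],
  [0,0,0,-0.004,-0.018,0,0],
  [0,0,0,-0.004,-0.018,0,0],
  [0,0,0,0,0,0,0],
])

```text
t: 7.92
eef_pos: [0.5994, -0.0242, 0.1969]
ee_rot: [-3.138, -0.01, -1.82]
force: [-0.0, 1.1, 0.5]
width: 0.0005
```

```bash
python3 loc.py; python3 - <<'E'
from h import *
im,d=grab_frame("side");cv2.imwrite("pics/s4.png",cv2.resize(im[80:290,200:400],None,fx=3,fy=2.8))
E
```

```text
t 7.925 world [ 0.5994 -0.0242  0.1969] local [-0.0111  0.0882  0.1829] (tip z local) [-3.138 -0.01  -1.82 ] [-0.   1.1  0.5] [ 0.29  0.26 -0.22  0.01 -1.08 -0.55]
```

View pics/s4.png

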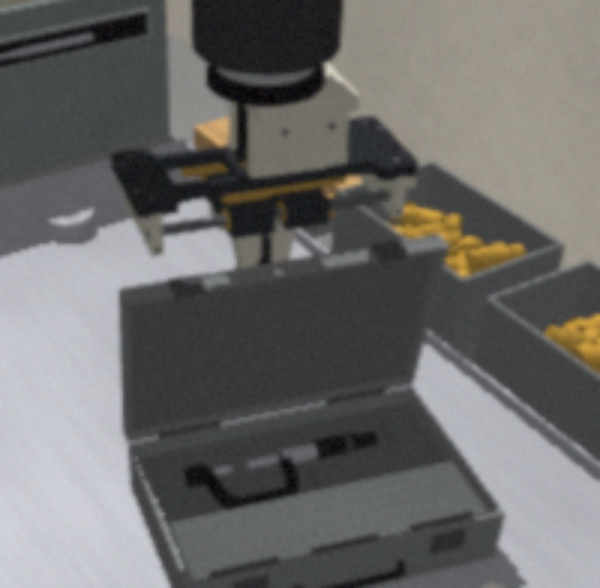

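>>> play_rows([
  [0,0,0,-0.004,-0.017,-0.003,0],
  [0,0,0,-0.005,-0.021,-0.007,0],
  [0,0,0,-0.005,-0.021,-0.011,0],
  [0,0,0,-0.005,-0.018,-0.015,0],
  [0,0,0,0,0,0,0],
])

```text
t: 8.6
eef_pos: [0.5781, -0.106, 0.1568]
ee_rot: [-3.141, -0.011, -1.819]
force: [-0.1, 1.0, -0.7]
width: 0.0006
```

```bash
python3 loc.py; python3 - <<'E'
from h import *
im,d=grab_frame("side");cv2.imwrite("pics/s5.png",cv2.resize(im[80:290,200:400],None,fx=3,fy=2.8))
E
```

```text
t 8.6 world [ 0.5781 -0.106   0.1568] local [-0.0127  0.0036  0.1428] (tip z local) [-3.141 -0.011 -1.819] [-0.1  1.  -0.7] [ 0.16  0.28 -0.3   0.01 -0.99 -0.41]
```

View pics/s5.png

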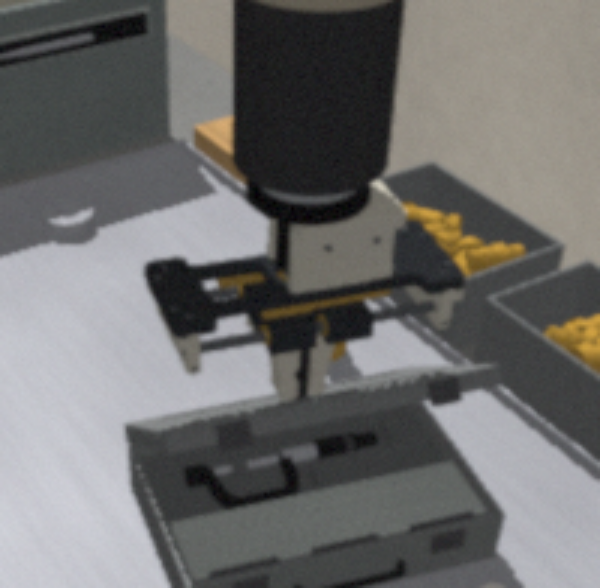

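>>> play_rows([
  [0,0,0,-0.003,-0.014,-0.018,0],
  [0,0,0,-0.003,-0.012,-0.02,0],
  [0,0,0,-0.001,-0.006,-0.015,0],
  [0,0,0,-0.001,-0.004,-0.01,0],
  [0,0,0,0,0,0,0],
])

```text
t: 9.28
eef_pos: [0.5718, -0.1421, 0.093]
ee_rot: [-3.138, -0.011, -1.818]
force: [0.5, 0.3, -0.3]
width: 0.0006
```

```bash
python3 loc.py
```

```text
t 9.275 world [ 0.5718 -0.1421  0.093 ] local [-0.0104 -0.0329  0.079 ] (tip z local) [-3.138 -0.011 -1.818] [ 0.5  0.3 -0.3] [ 0.1   0.35 -0.37  0.02 -0.85 -0.35]
```

>>> play_rows([
  [0,0,0,-0.001,-0.003,-0.006,0],
  [0,0,0,0,0,-0.004,0],
  [0,0,0,0,0,-0.003,0],
  [0,0,0,0,0,-0.003,0],
  [0,0,0,0,0,-0.002,0],
  [0,0,0,0,0,-0.002,0],
])

```text
t: 10.02
eef_pos: [0.572, -0.1448, 0.0812]
ee_rot: [-3.133, -0.012, -1.813]
force: [-5.9, 1.5, 13.7]
width: 0.0007
```

```bash
python3 loc.py
```

```text
t 10.025 world [ 0.572  -0.1448  0.0812] local [-0.0097 -0.0355  0.0672] (tip z local) [-3.133 -0.012 -1.813] [-5.9  1.5 13.7] [ 0.09  0.36 -0.39  0.02 -0.82 -0.35]
```

>>> play_rows([
  [0,0,0,0,0,-0.003,0],
  [0,0,0,0,0,-0.003,0],
  [0,0,0,0,0,0.02,0],
  [0,0,0,0,0,0.05,0],
  [0,0,0,0,0,0.05,0],
  [0,0,0,0,0,0.05,0],
  [0,0,0,0,0,0.05,0],
  [0,0,0,0,0,0,0],
])

```text
t: 11.02
eef_pos: [0.5708, -0.1442, 0.3097]
ee_rot: [-3.128, -0.012, -1.81]
force: [0.1, 0.2, -1.2]
width: 0.0009
```

```bash
python3 loc.py; python3 - <<'E'
from h import *
x,y,yaw,f,c=np.load("case.npy")
R=np.array([[np.cos(yaw),-np.sin(yaw),0],[np.sin(yaw),np.cos(yaw),0],[0,0,1]])
for n in("side","top"):
    im,d=grab_frame(n);cv2.imwrite(f"pics/{n}6.png",im)
    L=(cloud(n,d)-[x,y,.003])@R
    m=(abs(L[...,0])<.11)&(L[...,1]>-.07)&(L[...,1]<.085)&(L[...,2]>.04)&(L[...,2]<.12)
    q=L[m];print(n,len(q),np.linalg.lstsq(np.c_[q[:,:2],np.ones(len(q))],q[:,2],rcond=None)[0],q.mean(0),q.max(0))
E
```

```text
t 11.025 world [ 0.5708 -0.1442  0.3097] local [-0.0109 -0.0351  0.2957] (tip z local) [-3.128 -0.012 -1.81 ] [ 0.1  0.2 -1.2] [ 0.1   0.17 -0.09  0.02 -1.3  -0.34]
side 4666 [-0.00046713  0.00034574  0.06755941] [-0.00312822 -0.00037431  0.06756074] [0.10991902 0.08027511 0.07123709]
top 3248 [ 0.00445921 -0.00201497  0.0681442 ] [-0.05270907  0.011427    0.06788613] [0.0266584  0.08290196 0.07571884]
```

View pics/side6.png

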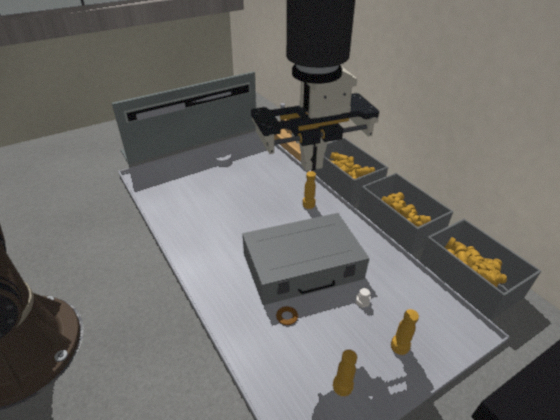

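View pics/top6.png

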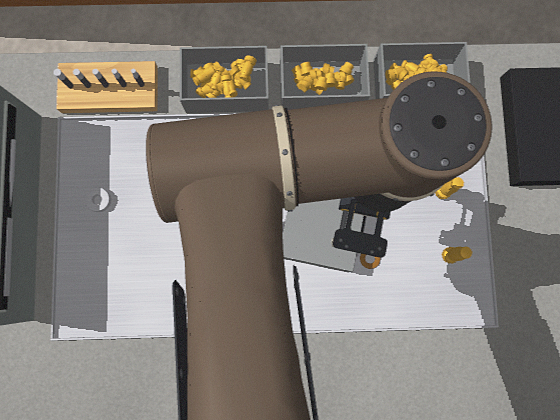

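The side depth image shows the cover flat at 67.5 mm, within 0.0004 rad of level. All three nozzles, the plug and the washer stand where they did, and the tool is well clear of the case.

```bash
python3 -c "
from station import *
print(job_done())"
```

```text
the job is handed in; nothing more can be done
None
```

The case is put away: the flap is folded flat over the anvils, the cover is shut on top of it, and I've handed the job in. I pushed both with the closed fingertips only. The arm was done and clear after about 11 s.

**Flap:** I checked it before moving the cover. The side depth image showed it 46 mm above the case's underside with a slope of about 0.003 rad, while the cover was still open.

**Cover:** I swung it over in small steps and pressed it until it stopped, with about 14 N at the last reading. After I lifted away, the side depth image showed its top at 67.5 mm (67 mm expected when shut) and within 0.0004 rad of level.

**Loose pieces:** The nozzles, plug and washer looked upright and in their places in the last pictures. I compared those by eye and did not measure them.

**Not checked or disagreeing:**
- In the last top view the arm hid most of the cover. That view's fit was slightly tilted (0.002–0.004 rad), so I relied on the side view.
- The micrometer was last seen in its bed before the cover closed. I couldn't check it afterwards.
- I did not check the ring gauge after the moves, but the arm never worked at tray height near it.

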